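Hang a profile template on the rail and slide it to the mark

ROBOT

A 6-joint arm with a two-finger parallel gripper is mounted at the origin on the work surface. World frame = base frame: x ahead of the robot, y to its left, z up, the work surface at z = 0. Lengths are in m, angles in rad, forces in N, time in s.
With the tool pointing down it reaches from about 0.275 to 1 m from the base axis. Payload 8.4 kg.
Tool frame: the origin (TCP) lies at the centre of the arm's flange, where the gripper is bolted on; the fingertips stand 173 mm ahead of it and the grasp point (between the pads) lies 155 mm ahead of it; z points along the fingers, y is the line along which they close (so a half turn about z gives the same grasp; the last joint's range is limited). The gripper opens to 85 mm and grips with 20 to 120 N. Pads are 22 mm wide; open, the fingers measure 114 mm over their backs; the gripper's body (76 mm by 85 mm) begins 54 mm behind the grasp point. The pads swing forward as they close: fully open they stand 13 mm farther back than shut.
Start: joints at [-1.123, 0.353, 1.633, -0, 1.155, -0.002], TCP at [0.272, -0.563, 0.405] pointing down, gripper open.
Joint ranges: [-2.63, 2.63], [-0.92, 2.1], [0.06, 2.66], [-1.3, 4.44], [0, 2.69], [-3.02, 3.02]. Speed limits (rad/s): [2.22, 2.22, 2.79, 3.14, 3.14, 3.14].

INTERFACE

Orientations are given as a rotation vector (axis times angle).
In Python, from bench import manip gives the robot as it stands.
- The arm moves only by the tool move_arm, never from a script. Its argument "increments" is a list of rows, each a list of 6 numbers: the shift along the tool's x, y, z in mm, then the turn, a rotation vector about the tool's x, y, z in degrees. A call has 1 to 8 rows; each row is the pose to reach, as a shift and turn from the pose commanded when the call began, along the tool's axes at that moment; what a row does not reach only later rows make up. A row lasts 1/8 s, in which the tool goes at most 62.5 mm and 10.7 degrees, less where a joint would pass 70% of its speed; a pose out of reach is approached as far as the arm can. A call with a gripper value outside its range is refused whole. "claw" is the closure, from 0 (fully open) to 1 (shut), set as the call begins (left out, the last holds). The fingers move at their own pace and stop on an object; "newtons" is the grip in N (left out, the last holds). Time passes only in rows, so rows that repeat a pose let the fingers close. It gives the time, the measured TCP pose, the force, the opening and the grip force at its end, in the units of the state.
- manip.observe(): the state, without advancing time (a new reading comes with each control period).
- manip.get_image(name): name is "scene" or "side" or "wrist"; returns a dict with "pixels" (480x640x3 uint8, red, green, blue), "z_map" (480x640 float32, m along the optical axis (not along the pixel's ray), 0 where there is no reading), "fx", "fy", "cx", "cy" (pixels), "rvec" (rotation vector, rad) and "tvec" (3), from world to camera coordinates, as OpenCV has them; the wrist camera has in their place "tool_from_camera" (4x4, takes a point from camera to tool coordinates, whose origin is the TCP and whose axes are the flange's). Camera axes: x right, y down, z forward; pixel columns grow to the right and rows downward; lengths in m; the calibration is good to about 2 mm. A picture is of the moment at which its call begins: read the wrist's pose just before it.
- manip.finish_job(): hands the job in; it is judged then, once.
Trained networks look in a picture, given as the dict that the camera call returned (one of the last four; its "shot" number tells which), for a name from the list of things; names that differ only in an ending like _2 or _b are one class to them, and where a whole thing is asked for, a point or a joint stands for the part that bears it (a point fixed in the world has none). Each returns a list of dicts, best first, with "p" (0 to 1); they miss things now and then, are a little off and sometimes report something else, mostly with a low value. They report only what shows in the picture. A call takes as long as a camera call. They do not tell look-alikes from the thing itself.
- manip.trace(query, picture): "region" (480x640 bool, what is visible of it).
- manip.spot_point(query, picture): "location" ([x, y, z] in m, in the coordinates of the camera as it stood for that picture, good to about 4 mm: a listed point, or the origin of a listed thing).
The state is a dict: "t": time; "q": joint angles; "joint_vel": joint speeds; "effort": joint torques, N m; "ee_pos": TCP position; "ee_rot": TCP orientation; "contact_force": force on the tool from outside, world axes, zero at the start; "ft_torque": the same for the moment, N m; "width": finger opening in m; "gripper_force": force on a finger pad.
Only numpy, scipy, OpenCV 4.12 (cv2) and the standard library are available. Lean on these libraries where they do the work, as an engineer would, in place of code of your own. Each camera call takes 0.05 s, during which the arm holds its last target. There are 200 camera calls.

TASK

Take the plywood profile template out of its wooden rack and hook it over the steel rail at the green band. Then slide it along, with the hook staying on the rail all the way, until the hook is centred on the red band, and leave it hanging there freely, upright and still. Do not disturb the mallet or the chisel.

Things in the scene. Friction and masses are not known exactly. Their poses are not given: they have to be found in the camera images.
- template: Loose hanger, 0.2 to 0.4 kg, 236 mm tall: stepped plywood plate, aluminium hook on top, blue grip block on the hook. Origin: centre of the plate's bottom edge; z up, y along its width, x through its thickness, towards the hook's open side. Plate x -4 to 4, z 0 to 110, 130 mm wide. Starts upright in the rack's slot, +x roughly away from the robot. It hangs level.
- hook (a point): Middle of the underside of the hook's flat roof, (0, 0, 188 mm) in the template's frame, same axes; rests on the rail's top. Hook strap is 24 mm wide (y): arm on the plate's top, z 110-118, back to x -17; upright x -17 to -12; roof x -17 to 17, z 188-194; lip x 12 to 17 down to z 166. The rail goes in from +x between arm and lip (48 mm high), then the hook is lowered on.
- grip (a point): Grip point of the blue block, at (0, 0, 219 mm) in the template's frame, 31 mm above point hook. The block is 14 mm thick (x), 30 mm wide (y) and 42 mm tall (z 194 to 236 mm). Axes as the template's.
- rack: Fixed wooden block 90 (x) x 170 (y) x 52 (z) mm with one slot along its y axis, 10 mm wide, 142 mm long and 40 mm deep, slot floor 12 mm above the bench. Origin: centre of its underside. It stands left or right of the robot's midline.
- rail_mid (a point): Middle of the top line of the level steel rail, 240 mm above the bench. Bar 14 mm in diameter, 580 mm long, along this point's y axis; x points away from the robot. Fixed on two green posts at y = -270 and 270 mm (22 x 16 mm, feet 70 x 50 x 12 mm).
- green_band: Painted green band round the rail, 30 mm wide along the rail; the origin is its middle, on the rail's top line; y along the rail. Where the template is to be hooked on. It may be towards either end of the rail.
- red_band: Painted red band round the rail, 30 mm wide along the rail; the origin is its middle, on the rail's top line; y along the rail. The mark to which the hook (24 mm wide strap) is to be slid; 160 to 300 mm from the green band.
- mallet: Bystander: dark wooden mason's mallet standing on its head, handle up, 168 mm tall, 88 mm across; origin at its underside. On the other side of the midline from the rack.
- chisel: Bystander: steel chisel lying on the bench, 175 mm long along its x, 24 mm wide, 11 mm high; origin near its middle, on the bench.
Not all that is in view belongs to the job. There is more than one size of the template; the one meant has the size given above.

How it is judged:
By the outcome, as a careful person would: the job done as asked, in the order asked, and still so for the second after the job is handed in, with the robot touching nothing.
It also fails if it takes over 58 s, if anything falls off the work surface, if the arm or the gripper's body presses on something with over 40 N, if the wrist force passes 120 N, or if a joint passes its speed limit or range.

## Working session

There is one attempt and no reset: what is moved stays moved. The work goes in short steps, Python scripts to look and compute and a tool call to move; the robot and the scene stay as the last step left them, time stands still between calls to the robot, and variables do not carry over. Pictures are saved under pics/ and viewed, at most 10 in all, crops included, and the job is handed in when it is done.

Besides the shell and the picture viewer there is one more tool, called after ">>>" in YAML: its name, and indented under it one key for each argument. move_arm: Moves the arm, as the interface text tells. Its arguments: {"type":"object","properties":{"increments":{"type":"array"},"claw":{"type":"number"},"newtons":{"type":"number"}},"required":["increments"]}

```bash
mkdir -p pics
cat > h.py <<'E'
import numpy as np, cv2
from scipy.spatial.transform import Rotation as R
from bench import manip
def cam2w(im,p,st=None):
    p=np.atleast_2d(p)
    if 'rvec' in im:
        M=R.from_rotvec(np.ravel(im['rvec'])).as_matrix(); return (p-np.ravel(im['tvec']))@M
    T=np.array(im['tool_from_camera']); q=p@T[:3,:3].T+T[:3,3]
    return R.from_rotvec(st['ee_rot']).apply(q)+st['ee_pos']
def px2cam(im,u,v,z): return np.stack([(u-im['cx'])/im['fx']*z,(v-im['cy'])/im['fy']*z,z],-1)
def cloud(im,mask,st=None):
    v,u=np.nonzero(mask&(im['z_map']>0)); return cam2w(im,px2cam(im,u,v,im['z_map'][v,u]),st)
def save(im,n,crop=None,s=1):
    a=im['pixels'][:,:,::-1]
    if crop: a=a[crop[1]:crop[3],crop[0]:crop[2]]
    cv2.imwrite('pics/'+n,cv2.resize(a,None,fx=s,fy=s,interpolation=cv2.INTER_CUBIC))
E
python3 - <<'E'
from h import *
print(manip.observe())
for c in ['scene','side']:
    im=manip.get_image(c); save(im,c+'0.png')
    for n in ['template','hook','grip','rack','rail_mid','green_band','red_band','mallet','chisel']:
        for d in manip.spot_point(n,im)[:4]: print(c,n,round(d['p'],2),cam2w(im,d['location']).round(4))
E
```

```text
{'t': 0.0, 'q': array([-1.12340315e+00,  3.53659206e-01,  1.63414195e+00,  2.49599043e-05,
        1.15519268e+00, -2.38525222e-03]), 'joint_vel': array([ 9.39987408e-05,  1.90077519e-04,  1.53380849e-03, -2.08501083e-03,
       -6.60950759e-04, -1.32403746e-03]), 'effort': array([-7.89381120e-04, -6.05243540e+01, -3.42064226e+01, -1.09091609e-04,
        9.51790949e-03, -1.63374585e-05]), 'ee_pos': array([ 0.27163841, -0.56262114,  0.40395126]), 'ee_rot': array([-3.06115000e+00, -7.00248692e-01,  4.50523404e-04]), 'contact_force': array([-0.67978887,  0.44193403,  0.34087313]), 'ft_torque': array([ 0.03565456, -0.04505086,  0.0250396 ]), 'gripper_force': 0.0, 'width': 0.08524456350051762}
scene template 0.93 [[0.2295 0.3216 0.0043]]
scene template 0.66 [[0.4099 0.2798 0.0139]]
scene template 0.63 [[0.5821 0.4027 0.    ]]
scene hook 0.98 [[0.2281 0.315  0.2588]]
scene hook 0.74 [[0.4072 0.2758 0.1982]]
scene hook 0.55 [[0.5783 0.4073 0.1307]]
scene hook 0.49 [[0.5905 0.1334 0.2398]]
scene grip 0.8 [[0.4077 0.2765 0.2338]]
scene grip 0.74 [[0.2302 0.3203 0.2983]]
scene grip 0.59 [[0.5
[... 283 characters left out ...]
63 0.013 ]]
side template 0.72 [[ 0.2291  0.3177 -0.0064]]
side hook 0.7 [[0.4145 0.2767 0.2016]]
side hook 0.57 [[0.2317 0.3198 0.2606]]
side hook 0.56 [[0.5842 0.4068 0.1274]]
side grip 0.93 [[0.2349 0.3203 0.3011]]
side grip 0.71 [[0.414  0.2723 0.2311]]
side grip 0.65 [[0.5802 0.406  0.1482]]
side grip 0.48 [[0.41   0.2723 0.0018]]
side rack 0.49 [[0.4106 0.2754 0.0153]]
side rack 0.19 [[ 0.5649 -0.0645  0.2414]]
side rail_mid 0.93 [[0.5797 0.0119 0.241 ]]
side green_band 0.41 [[ 0.5619 -0.0653  0.2381]]
side red_band 0.66 [[0.5982 0.1346 0.2394]]
side mallet 0.67 [[ 0.385  -0.2093 -0.0017]]
side chisel 0.93 [[ 0.4192  0.0186 -0.0018]]
side chisel 0.6 [[ 4.108e-01  2.714e-01 -2.000e-04]]
```

View pics/scene0.png

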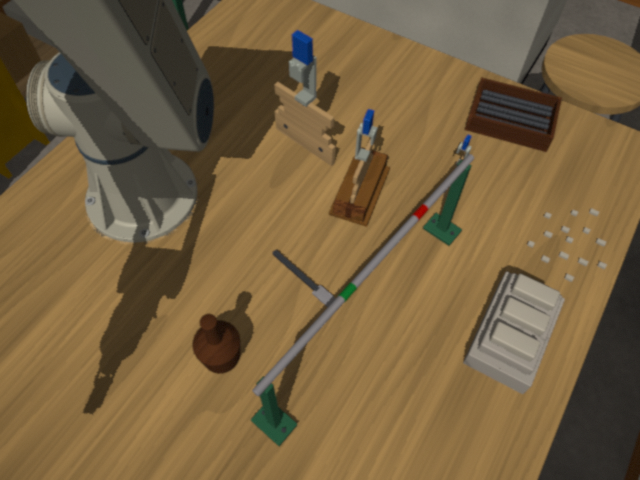

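View pics/side0.png

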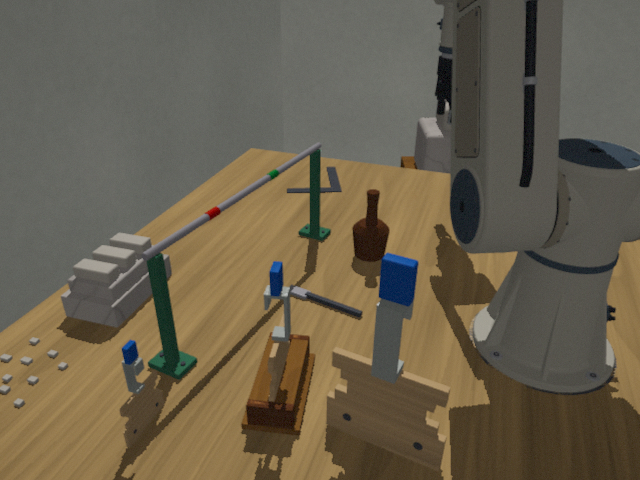

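Three look-alikes, in scene picture pixels (hook and grip): large one at (303,60) standing on the bench, one at (367,130) in the wooden rack, and a small one at (464,145) behind the rail's post. The rack one has its hook at z≈0.20 = 12+188 mm, so it fits the given size. The bands show as green (348,291) and red (420,212). The rack is at (360,190), the mallet at (217,343) and the chisel at (303,277). I'll confirm with a crop and measure.

```bash
cat > meas.py <<'E'
from h import *
def colour(im,c):
    a=im['pixels'].astype(int); r,g,b=a[...,0],a[...,1],a[...,2]
    return {'blue':(b>1.6*r)&(b>1.4*g)&(b>70),'red':(r>2.2*g)&(r>2.2*b)&(r>110),'green':(g>1.8*r)&(g>1.3*b)&(g>70)}[c]
def rail(c):
    im=manip.get_image(c); out={}
    m=np.ones((480,640),bool); P=cloud(im,m)
    mid=np.array([.578,.011]); d=np.array([.15,.989])
    for k in range(4):
        d/=np.linalg.norm(d); n=np.array([d[1],-d[0]]); q=P[:,:2]-mid
        s=(abs(q@n)<.015)&(abs(q@d)<.25)&(P[:,2]>.225)&(P[:,2]<.25)
        A=P[s]; c0=A[:,:2].mean(0); d=np.linalg.svd(A[:,:2]-c0,full_matrices=False)[2][0]; d*=np.sign(d[1]); mid=c0
    out['rail']=(mid,d,np.degrees(np.arctan2(-d[0],d[1])),np.percentile(A[:,2],97),len(A))
    for k in ['red','green']:
        C=cloud(im,colour(im,k)); q=C[:,:2]-mid
        s=(abs(q@np.array([d[1],-d[0]]))<.02)&(C[:,2]>.22)&(C[:,2]<.26); C=C[s]
        t=C[:,:2]@d; lo,hi=t.min(),t.max(); out[k]=(C.mean(0),(lo+hi)/2,hi-lo,len(C))
    return im,out
def block(im,st=None,near=(.41,.275),r=.05,zr=(.18,.27)):
    B=cloud(im,colour(im,'blue'),st); s=(np.linalg.norm(B[:,:2]-near,axis=1)<r)&(B[:,2]>zr[0])&(B[:,2]<zr[1]); return B[s]
E
python3 - <<'E'
from meas import *
np.set_printoptions(precision=4,suppress=True)
for c in ['scene','side']:
    im,o=rail(c)
    for k in o: print(c,k,o[k])
    B=block(im); rect=cv2.minAreaRect((B[:,:2]*1000).astype(np.float32)); print('block',len(B),B.min(0),B.max(0),rect)
    hi=B[B[:,2]>B[:,2].max()-.004]; print('top',len(hi),cv2.minAreaRect((hi[:,:2]*1000).astype(np.float32)))
    t=manip.trace('rack',im)
    if t:
        C=cloud(im,t[0]['region']); C=C[(C[:,2]>.046)&(C[:,2]<.056)]; print('rack',t[0]['p'],len(C),cv2.minAreaRect((C[:,:2]*1000).astype(np.float32)))
    if c=='side': save(im,'crop1.png',(220,240,460,470),2.5)
print(R.from_rotvec(manip.observe()['ee_rot']).as_matrix())
E
```

```text
scene rail (array([ 0.5633, -0.0761]), array([0.1436, 0.9896]), np.float64(-8.256134208155522), np.float64(0.242865154917842), 2405)
scene red (array([0.5946, 0.1323, 0.2403]), np.float64(0.21605882584690117), np.float64(0.02993458876400837), 107)
scene green (array([ 0.5653, -0.0749,  0.2383]), np.float64(0.08916826128861917), np.float64(0.55096206879637), 169)
block 168 [0.4041 0.257  0.2088] [0.4194 0.2892 0.2523] ((411.01666259765625, 273.1449279785156), (12.822577476501465, 32.94511032104492), 11.100804328918457)
top 47 ((411.4990234375, 272.18389892578125), (11.54859447479248, 26.50603485107422), 10.711379051208496)
rack 0.68 1296 ((410.27191162109375, 269.1470947265625), (71.06075286865234, 173.2501678466797), 10.955187797546387)
side rail (array([0.5908, 0.1331]), array([0.1439, 0.9896]), np.float64(-8.273651737426944), np.float64(0.24139841776704157), 1427)
side red (array([0.5925, 0.1354, 0.2404]), np.float64(0.2189672370341496), np.float64(0.026574766642333797), 52)
side green (array([ 0.5672, -0.025 ,  0.2381]), np.float64(0.09789679649002579), np.float64(0.5440591345314921), 40)
block 351 [0.4022 0.2631 0.2073] [0.4197 0.293  0.2499] ((411.23040771484375, 278.0628967285156), (13.823420524597168, 29.9227352142334), 11.279119491577148)
top 113 ((411.4660949707031, 277.509765625), (13.482247352600098, 28.712190628051758), 11.832734107971191)
rack 0.74 2513 ((412.4593200683594, 272.83349609375), (70.29315185546875, 173.29200744628906), 11.193528175354004)
[[ 0.9005  0.4348  0.    ]
 [ 0.4348 -0.9005 -0.    ]
 [ 0.      0.     -1.    ]]
```

View pics/crop1.png

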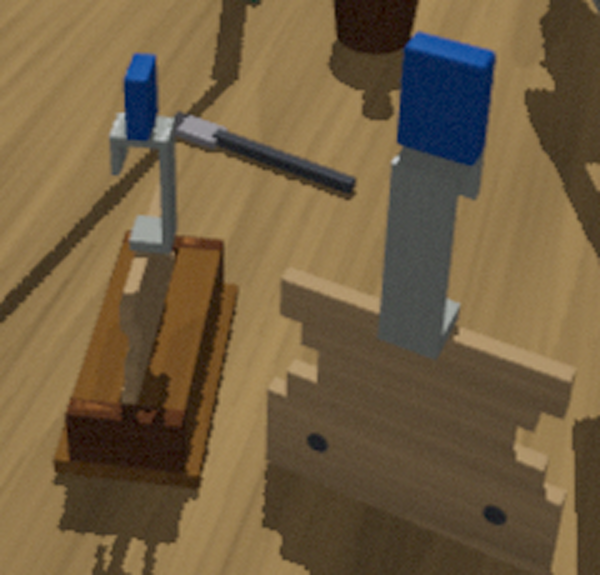

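The crop shows the middle template standing in the rack slot with its hook open to +x, next to the larger one on the bench, so the rack one is confirmed. Its yaw is about +11° and the rail's x axis is at about −8.3°. I'll go above it now.

>>> move_arm:
  increments:
    - [12,-17,-5,0,0,-2]
    - [44,-62,-20,0,0,-7]
    - [78,-111,-35,0,0,-12]
    - [113,-160,-45,0,0,-17]
    - [147,-208,-55,0,0,-23]
    - [181,-257,-60,0,0,-28]
    - [216,-305,-65,0,0,-33]
    - [245,-347,-65,0,0,-38]
  claw: 0

```text
t: 2.2
ee_pos: [0.3407, -0.1412, 0.4703]
ee_rot: [2.663, 1.665, 0.002]
contact_force: [0.5, -0.2, -0.4]
width: 0.0857
gripper_force: 0.0
```

```bash
cat > go.py <<'E'
from h import *
def to(pos,yaw):  # tool-frame shift (mm) & turn (deg) so that tool y has world yaw, tool down
    s=manip.observe(); M=R.from_rotvec(s['ee_rot']); y=np.radians(yaw)
    G=R.from_matrix(np.array([[-np.sin(y),np.cos(y),0],[np.cos(y),np.sin(y),0],[0,0,-1]]).T@np.eye(3)) if 0 else R.from_matrix(np.column_stack([[-np.sin(y),np.cos(y),0],[np.cos(y),np.sin(y),0],[0,0,-1]]))
    print('t',round(s['t'],2),'pos',s['ee_pos'].round(4),'F',s['contact_force'].round(2),'w',round(s['width'],4),'gf',round(s['gripper_force'],1))
    print('shift',(M.inv().apply(np.array(pos)-s['ee_pos'])*1000).round(1),'turn',np.degrees((M.inv()*G).as_rotvec()).round(2))
E
python3 -c "
from go import *
to([.411,.2755,.47],11)"
```

```text
t 2.2 pos [ 0.3407 -0.1412  0.4703] F [ 0.45 -0.21 -0.36] w 0.0857 gf 0.0
shift [ 4.054e+02 -1.194e+02  3.000e-01] turn [  0.1    0.   -36.98]
```

>>> move_arm:
  increments:
    - [56,-17,0,0,0,-5]
    - [112,-33,0,0,0,-10]
    - [168,-50,0,0,0,-15]
    - [224,-66,0,0,0,-20]
    - [280,-82,0,0,0,-26]
    - [336,-99,0,0,0,-31]
    - [380,-112,0,0,0,-35]
    - [405,-119,0,0,0,-37]

```text
t: 3.2
ee_pos: [0.4127, 0.2743, 0.4697]
ee_rot: [-1.997, -2.425, -0.0]
contact_force: [0.5, -0.5, 0.1]
width: 0.0856
gripper_force: 0.0
```

Run:
```python
from meas import *
from go import to
np.set_printoptions(precision=4,suppress=True)
to([.411,.2755,.386],11)
st=manip.observe(); im=manip.get_image('wrist'); save(im,'w1.png')
B=block(im,st,zr=(.19,.28)); print(len(B),B.min(0),B.max(0)); hi=B[B[:,2]>B[:,2].max()-.006]
print('top',len(hi),np.median(hi[:,2]),cv2.minAreaRect((hi[:,:2]*1000).astype(np.float32)))
for n in ['grip','hook']:
    for d in manip.spot_point(n,im)[:2]: print(n,d['p'],cam2w(im,d['location'],st))
for c in ['scene','side']:
    im,o=rail(c); mid,d=o['rail'][:2]
    for k,p0 in [('green',(.5633,-.068)),('red',(.594,.134))]:
        C=cloud(im,colour(im,k)); C=C[(np.linalg.norm(C[:,:2]-p0,axis=1)<.04)&(C[:,2]>.225)]
        t=C[:,:2]@d; print(c,k,len(C),C.mean(0),t.min(),t.max(),(t.min()+t.max())/2,t.mean())
    n=np.array([d[1],-d[0]]); print('offset n',mid@n,d)
```

```text
t 3.2 pos [0.4127 0.2743 0.4697] F [ 0.53 -0.5   0.05] w 0.0856 gf 0.0
shift [ 1.5 -1.4 83.7] turn [-0.01 -0.02  0.06]
1671 [0.4024 0.2637 0.2019] [0.422  0.2916 0.2492]
top 1246 0.2470935161770607 ((411.38616943359375, 277.4172668457031), (12.47703742980957, 26.949636459350586), 11.39754867553711)
grip 0.98 [[0.4153 0.2734 0.2296]]
grip 0.9 [[0.5805 0.4072 0.146 ]]
hook 0.74 [[0.5804 0.407  0.1317]]
hook 0.58 [[0.4113 0.2752 0.2019]]
scene green 136 [ 0.5653 -0.0668  0.2402] 7.109312924402094e-05 0.029387019642585895 0.014729056385914957 0.015050209088304805
scene red 101 [0.595  0.1324 0.2399] 0.20107715068844131 0.22993862793885617 0.21550788931364873 0.21639926695204217
offset n 0.568376900857773 [0.1435 0.9896]<stdin>:14: RuntimeWarning: Mean of empty slice.
  ret = um.true_divide(
Traceback (most recent call last):
ValueError: zero-size array to reduction operation minimum which has no identity
```

View pics/w1.png

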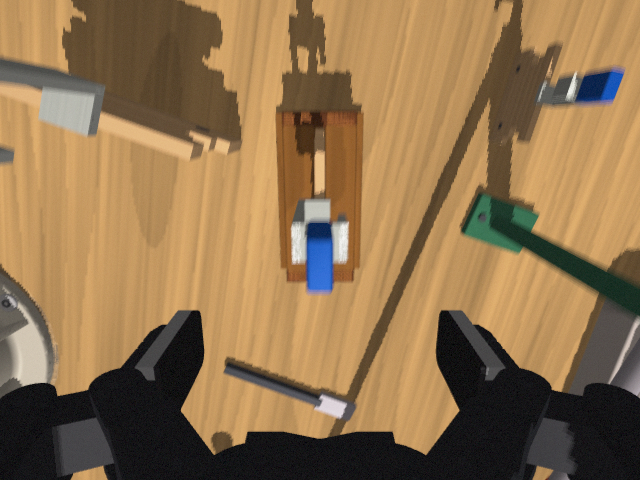

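The wrist view shows the blue block of the rack template at (320,257), centred between the open fingers, with free space around it.

```bash
python3 -c "
from go import *
to([.4113,.2763,.388],11)"
```

```text
t 3.45 pos [0.4129 0.2714 0.4697] F [ 0.22  0.17 -0.82] w 0.0859 gf 0.0
shift [ 5.2 -0.7 81.6] turn [-0.03  0.03 -0.21]
```

>>> move_arm:
  increments:
    - [5,-1,15,0,0,0]
    - [5,-1,32,0,0,0]
    - [5,-1,48,0,0,0]
    - [5,-1,62,0,0,0]
    - [5,-1,72,0,0,0]
    - [5,-1,72,0,0,0]

```text
t: 4.2
ee_pos: [0.4117, 0.2767, 0.3968]
ee_rot: [-2.003, -2.42, 0.002]
contact_force: [0.6, 0.6, -0.8]
width: 0.0852
gripper_force: 0.0
```

```bash
python3 -c "
from go import *
to([.4113,.2763,.388],11)
manip.get_image('scene')
to([.4113,.2763,.388],11)"
```

```text
t 4.2 pos [0.4117 0.2767 0.3968] F [ 0.61  0.6  -0.78] w 0.0852 gf 0.0
shift [-0.3 -0.5  8.8] turn [-0.08  0.03 -0.23]
t 4.25 pos [0.4119 0.2768 0.3975] F [-0.25 -0.24  0.43] w 0.0856 gf 0.0
shift [-0.4 -0.7  9.5] turn [-0.02  0.01 -0.23]
```

>>> move_arm:
  increments:
    - [0,-1,9,0,0,0]
    - [0,-1,9,0,0,0]

```text
t: 4.5
ee_pos: [0.4106, 0.2765, 0.3882]
ee_rot: [-2.003, -2.42, 0.001]
contact_force: [-0.0, 0.1, -0.2]
width: 0.0852
gripper_force: 0.0
```

>>> move_arm:
  increments:
    - [0,0,0,0,0,0]
    - [0,0,0,0,0,0]
    - [0,0,0,0,0,0]
    - [0,0,0,0,0,0]
    - [0,0,0,0,0,0]
    - [0,0,0,0,0,0]
    - [0,0,0,0,0,0]
    - [0,0,0,0,0,0]
  claw: 1
  newtons: 50

```text
t: 5.5
ee_pos: [0.411, 0.2767, 0.3889]
ee_rot: [2.003, 2.42, 0.001]
contact_force: [-0.0, -0.2, 4.9]
width: 0.013
gripper_force: 49.9
```

>>> move_arm:
  increments:
    - [0,0,-6,0,0,0]
    - [0,0,-16,0,0,0]
    - [0,0,-27,0,0,0]
    - [0,0,-38,0,0,0]
    - [0,0,-50,0,0,0]
    - [0,0,-64,0,0,0]
    - [0,0,-74,0,0,0]
    - [0,0,-80,0,0,0]

```text
t: 6.5
ee_pos: [0.4109, 0.2766, 0.4695]
ee_rot: [2.003, 2.42, 0.001]
contact_force: [0.1, -0.5, -3.0]
width: 0.0136
gripper_force: 49.0
```

Run:
```python
from meas import *
from go import to
np.set_printoptions(precision=4,suppress=True)
for c in ['scene','side']:
    im=manip.get_image(c); 
    if c=='side': save(im,'s2.png')
    for n in ['hook','grip','template']:
        for d in manip.spot_point(n,im)[:3]: print(c,n,round(d['p'],2),cam2w(im,d['location']))
to([.484,-.055,.468],-8.27)
```

```text
scene hook 0.91 [[0.4076 0.2731 0.2815]]
scene hook 0.75 [[0.2277 0.316  0.2565]]
scene hook 0.54 [[0.577  0.4089 0.1267]]
scene grip 0.84 [[0.4081 0.2735 0.3154]]
scene grip 0.73 [[0.5794 0.4053 0.1455]]
scene grip 0.72 [[0.2301 0.3192 0.3027]]
scene template 0.58 [[0.4075 0.2771 0.0927]]
scene template 0.58 [[0.5832 0.401  0.0015]]
scene template 0.56 [[0.2293 0.3174 0.003 ]]
side hook 0.74 [[0.4131 0.2771 0.2815]]
side hook 0.72 [[0.2332 0.3226 0.2625]]
side grip 0.95 [[0.4118 0.2738 0.3107]]
side grip 0.9 [[0.5846 0.4058 0.1482]]
side grip 0.86 [[0.2325 0.3223 0.3022]]
side template 0.87 [[ 0.2282  0.3178 -0.0047]]
side template 0.83 [[ 0.5851  0.4015 -0.0029]]
side template 0.63 [[0.4102 0.2748 0.0941]]
t 6.9 pos [0.4108 0.2766 0.4682] F [-0.35  0.16 -2.4 ] w 0.0132 gf 49.0
shift [-339.4   10.     0.3] turn [-0.04  0.03 19.04]
```

View pics/s2.png

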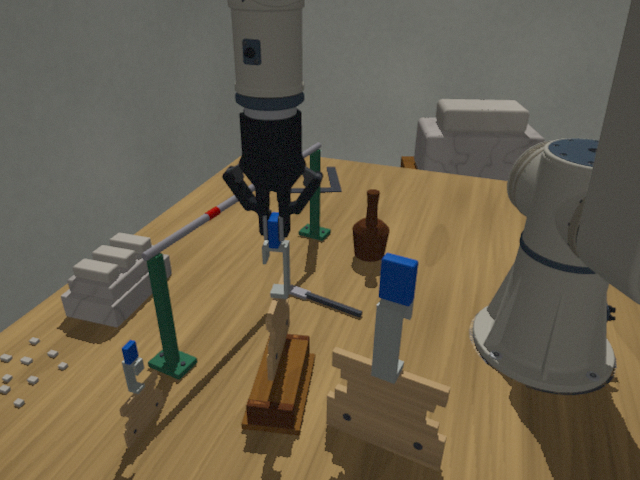

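The template hangs upright in the fingers at (278,290), clear of the rack, and the mallet, chisel and other templates haven't moved. Next I carry it to the near side of the green band, turned to the rail's heading.

>>> move_arm:
  increments:
    - [-15,0,0,0,0,1]
    - [-50,1,0,0,0,3]
    - [-100,3,0,0,0,6]
    - [-155,5,0,0,0,9]
    - [-210,6,0,0,0,12]
    - [-265,8,0,0,0,15]
    - [-312,9,0,0,0,17]
    - [-339,10,0,0,0,19]

```text
t: 7.9
ee_pos: [0.4837, -0.0575, 0.4686]
ee_rot: [2.379, 2.051, -0.001]
contact_force: [0.6, 1.0, -2.8]
width: 0.013
gripper_force: 49.0
```

>>> move_arm:
  increments:
    - [0,0,0,0,0,0]
    - [0,0,0,0,0,0]
    - [0,0,0,0,0,0]

```text
t: 8.28
ee_pos: [0.4838, -0.054, 0.4687]
ee_rot: [-2.374, -2.057, -0.0]
contact_force: [0.8, -0.1, -2.6]
width: 0.013
gripper_force: 49.0
```

```bash
cat > look.py <<'E'
from meas import *
from go import to
np.set_printoptions(precision=4,suppress=True)
D=np.array([.1437,.9896]);N=np.array([.9896,-.1437])
def bands(im,st,tag):
    for k,t0 in [('green',.0147),('red',.217)]:
        C=cloud(im,colour(im,k),st); 
        if len(C)==0: continue
        C=C[(abs(C[:,:2]@N-.567)<.02)&(abs(C[:,:2]@D-t0)<.04)&(C[:,2]>.225)&(C[:,2]<.26)]
        if len(C)>20: t=C[:,:2]@D; print(tag,k,len(C),'t',t.min(),t.max(),'mid',(t.min()+t.max())/2,'n',np.percentile(C[:,:2]@N,[2,50,98]),'z',np.percentile(C[:,2],98))
def held(im,st,tag):
    s=manip.observe(); B=cloud(im,colour(im,'blue'),st); B=B[np.linalg.norm(B[:,:2]-s['ee_pos'][:2],axis=1)<.04]
    if len(B)>10: t=B[:,:2]@D;n=B[:,:2]@N; print(tag,'block',len(B),'t',t.min(),t.max(),'n',n.min(),n.max(),'z',B[:,2].min(),B[:,2].max(),'tcp t,n',s['ee_pos'][:2]@D,s['ee_pos'][:2]@N)
    for q in ['hook','grip']:
        for d in manip.spot_point(q,im)[:4]:
            p=cam2w(im,d['location'],st)[0]
            if np.linalg.norm(p[:2]-s['ee_pos'][:2])<.05: print(tag,q,round(d['p'],2),'t',p[:2]@D,'n',p[:2]@N,'z',p[2])
def look(cams=('scene','side','wrist')):
    for c in cams:
        st=manip.observe(); im=manip.get_image(c); bands(im,st,c); held(im,st,c); yield c,im
E
python3 - <<'E'
from look import *
to(np.r_[D*.0147+N*.567,.468],-8.27)
for c,im in look(): save(im,c+'3.png')
E
```

```text
t 8.28 pos [ 0.4838 -0.054   0.4687] F [ 0.85 -0.11 -2.64] w 0.013 gf 49.0
shift [-1.5 80.5  0.7] turn [-0.01 -0.01  0.09]
scene green 141 t 0.000841397207987165 0.029864622175925764 mid 0.015353009691956465 n [0.5619 0.569  0.5742] z 0.24378944700588623
scene red 108 t 0.20048096821944725 0.23257156966706624 mid 0.21652626894325674 n [0.563  0.5693 0.5748] z 0.2440330130940769
scene block 173 t -0.0021914573000478164 0.01358674417717108 n 0.4782074152469594 0.4972661557036002 z 0.2894136029046471 0.3642970220842488 tcp t,n 0.016171801518678426 0.4865383570002155
scene hook 0.77 t 0.012031208289957867 n 0.4838810637737259 z 0.2783252865260745
scene grip 0.68 t 0.01576491895803261 n 0.48165925681312066 z 0.31179186960198646
side green 33 t 0.004667802267636349 0.03146857753789128 mid 0.018068189902763813 n [0.5622 0.5656 0.5699] z 0.2419271696117855
side red 51 t 0.20649359518988997 0.2339996772971893 mid 0.22024663624353963 n [0.5631 0.5667 0.5718] z 0.24257894408755581
side block 132 t 0.008250875849657526 0.03329754689402321 n 0.479056145993093 0.4948819341563346 z 0.2858140852045832 0.3290933397515367 tcp t,n 0.016083761020711785 0.4866793294849088
side hook 0.97 t 0.014218203843365019 n 0.4866824837799637 z 0.27834173552771146
side grip 0.67 t 0.012717998796648786 n 0.48885537407849894 z 0.3144836452542783
wrist green 1423 t 0.0007425943892849376 0.03113005815906096 mid 0.01593632627417295 n [0.5616 0.5668 0.5746] z 0.2408890284150433
wrist block 5070 t -0.00022828913384127284 0.030799078191631923 n 0.47936105063724205 0.49326916638378127 z 0.2813815428477586 0.3287570980041572 tcp t,n 0.015836942083748702 0.4867690694404024
wrist hook 0.61 t 0.01521596923157971 n 0.48808271698597494 z 0.28190450469494543
wrist hook 0.28 t 0.01109539242905834 n 0.49055316754428824 z 0.08970854545569845
wrist grip 0.74 t 0.010682363387861006 n 0.48684591249638237 z 0.309984315980981
```

>>> move_arm:
  increments:
    - [1,6,0,0,0,0]
    - [1,17,0,0,0,0]
    - [1,30,0,0,0,0]
    - [1,43,0,0,0,0]
    - [1,56,0,0,0,0]
    - [1,68,0,0,0,0]
    - [1,77,0,0,0,0]
    - [1,81,0,0,0,0]

```text
t: 9.72
ee_pos: [0.5649, -0.0652, 0.4686]
ee_rot: [-2.375, -2.056, 0.0]
contact_force: [-1.0, -0.6, -1.6]
width: 0.0133
gripper_force: 49.0
```

Run:
```python
from look import *
for c,im in look(): 
    if c=='side': save(im,'s4.png',(160,100,400,340),2.5)
to(np.r_[D*.0159+N*.568,.4288],-8.27)
```

```text
scene green 73 t 0.00017261381041315212 0.01774206713952082 mid 0.008957340474966985 n [0.562  0.5678 0.5745] z 0.24390838753512106
scene red 105 t 0.20203728706375648 0.2300983330678025 mid 0.2160678100657795 n [0.5638 0.57   0.5746] z 0.24411334397424805
scene block 191 t -0.0019619704945067224 0.01709425221656252 n 0.5599671848288279 0.5761000817107398 z 0.2883591138719026 0.3678807345562378 tcp t,n 0.016600609149016066 0.5684818221554657
scene hook 0.62 t 0.01154074194033283 n 0.5632961386274079 z 0.2773106547145597
scene grip 0.94 t 0.016791616565484554 n 0.5634520585649607 z 0.3132620502566492
side green 21 t 0.009289824382448384 0.030641772134740577 mid 0.01996579825859448 n [0.5617 0.5664 0.5707] z 0.24210947994724946
side red 51 t 0.20390332644431994 0.232225320889697 mid 0.21806432366700845 n [0.5632 0.5663 0.5722] z 0.24232200463345588
side block 130 t 0.006911901399650903 0.03565248585662982 n 0.5595310778493062 0.5787216839629666 z 0.28472866888168696 0.32869468921751827 tcp t,n 0.0166061545833082 0.5676149915381141
side hook 0.94 t 0.01650798455580598 n 0.5680656313268543 z 0.2820781506936964
side grip 0.94 t 0.013634542858799078 n 0.5681724203348236 z 0.3116462345072916
wrist green 949 t 0.010188714341712432 0.031229847114869373 mid 0.020709280728290903 n [0.5615 0.5684 0.5755] z 0.24094610651759324
wrist block 5073 t 0.000564332183776209 0.0313971158517811 n 0.5601454723093564 0.5740230874429486 z 0.28623242773405255 0.32883815014183737 tcp t,n 0.016634313574235175 0.5675405956816123
wrist hook 0.97 t 0.01409464746101981 n 0.5662266916639849 z 0.2810292909219366
wrist grip 0.71 t 0.016044616783241095 n 0.5658898597868225 z 0.3101956070909264
t 10.18 pos [ 0.5641 -0.0651  0.4688] F [-0.94 -0.55 -1.68] w 0.0133 gf 49.0
shift [-0.7  0.4 40. ] turn [ 0.   -0.    0.04]
```

View pics/s4.png

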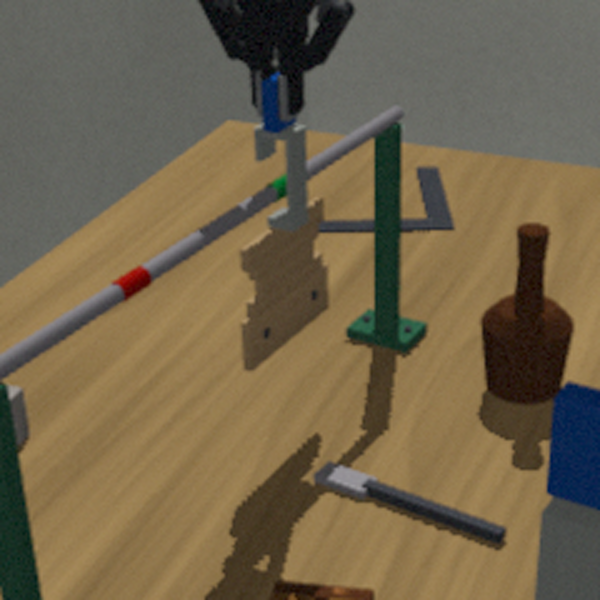

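The rail, with the green band at (280,187), is between the hook's arm and lip. I lower slowly and watch the force.

>>> move_arm:
  increments:
    - [-1,0,6,0,0,0]
    - [-1,0,13,0,0,0]
    - [-1,0,20,0,0,0]
    - [-1,0,27,0,0,0]
    - [-1,0,32,0,0,0]
    - [-1,0,35,0,0,0]
    - [-1,0,37,0,0,0]
    - [-1,0,37,0,0,0]

```text
t: 11.18
ee_pos: [0.5642, -0.0662, 0.4317]
ee_rot: [2.375, 2.056, 0.0]
contact_force: [-0.2, 0.8, -2.6]
width: 0.0134
gripper_force: 49.0
```

>>> move_arm:
  increments:
    - [0,0,1,0,0,0]
    - [0,0,1.5,0,0,0]
    - [0,0,1.5,0,0,0]

```text
t: 11.55
ee_pos: [0.5642, -0.0662, 0.4302]
ee_rot: [2.375, 2.056, 0.0]
contact_force: [0.1, 0.6, -2.7]
width: 0.0134
gripper_force: 49.0
```

>>> move_arm:
  increments:
    - [0,0,0.5,0,0,0]
    - [0,0,1,0,0,0]
    - [0,0,1,0,0,0]

```text
t: 11.92
ee_pos: [0.5642, -0.0662, 0.4291]
ee_rot: [-2.375, -2.056, 0.0]
contact_force: [-0.5, -0.1, -3.9]
width: 0.013
gripper_force: 49.0
```

>>> move_arm:
  increments:
    - [0,0,0.5,0,0,0]
    - [0,0,1,0,0,0]
    - [0,0,1,0,0,0]

```text
t: 12.3
ee_pos: [0.5642, -0.0662, 0.4288]
ee_rot: [2.375, 2.056, 0.001]
contact_force: [-3.2, 0.6, 4.8]
width: 0.0131
gripper_force: 50.1
```

Run:
```python
from look import *
for c,im in look(['side','wrist']): 
    pass
to(np.r_[D*.2175+N*.568,.4288],-8.27)
```

```text
side red 52 t 0.2029887935226662 0.23310166092263726 mid 0.21804522722265174 n [0.5636 0.5663 0.5717] z 0.2422637698684401
side block 123 t 0.007346815653557898 0.033741842434073535 n 0.5606061048230757 0.5755844836049846 z 0.24737948156010392 0.29323789839554654 tcp t,n 0.01559705655087135 0.5678242065168051
side hook 0.89 t 0.015946163051568724 n 0.568118438996873 z 0.24040415934987508
side hook 0.47 t 0.013629540198055526 n 0.5705044042711082 z 0.26826488371382745
side grip 0.6 t 0.011906345991244044 n 0.5691742326241909 z 0.2715498563725281
wrist green 342 t 0.02530921190480629 0.031420272146799905 mid 0.028364742025803098 n [0.5617 0.5688 0.5755] z 0.24084545955444608
wrist block 5093 t -0.0004894085361022643 0.030308934691839394 n 0.5605397239748933 0.5744148308204992 z 0.24636511040232886 0.2888211218191075 tcp t,n 0.015597818005161931 0.5678419675704598
wrist hook 0.9 t 0.01800805124444157 n 0.5694533476864255 z 0.24011810235982387
wrist grip 0.72 t 0.015160742490279568 n 0.5701984321564697 z 0.2689489420433793
t 12.6 pos [ 0.5642 -0.0662  0.4288] F [-2.22  0.83  5.28] w 0.0135 gf 50.2
shift [201.9   0.3  -0. ] turn [0.03 0.   0.04]
```

The load has gone over to the rail: Fz went from −2.7 to +5 N and the hook is at z=0.240. Now I slide along +t, which is tool x.

>>> move_arm:
  increments:
    - [3,0,0,0,0,0]
    - [9,0,0,0,0,0]
    - [17,0,0,0,0,0]
    - [26,0,0,0,0,0]
    - [35,0,0,0,0,0]
    - [43,0,0,0,0,0]
    - [48,0,0,0,0,0]
    - [50,0,0,0,0,0]

```text
t: 13.6
ee_pos: [0.5718, -0.0166, 0.4288]
ee_rot: [2.373, 2.056, 0.001]
contact_force: [0.0, -4.3, 6.5]
width: 0.0135
gripper_force: 50.3
```

Run:
```python
from look import *
for c,im in look(['side','wrist']): pass
to(np.r_[D*.2175+N*.568,.4288],-8.27)
```

```text
side green 32 t 0.0042645840894723576 0.0322528420137028 mid 0.018258713051587577 n [0.5629 0.5659 0.5704] z 0.24274483286880572
side red 51 t 0.20393949922158405 0.23181109957178414 mid 0.2178752993966841 n [0.5634 0.5665 0.5714] z 0.2419703761276945
side block 130 t 0.058305984582445965 0.08274739486560354 n 0.5601783418982477 0.5762986178208542 z 0.24716127085328637 0.28976619677447224 tcp t,n 0.06589965039754372 0.5681987667214842
side hook 0.92 t 0.06673455037526121 n 0.5685982346502868 z 0.24062948278861052
side grip 0.78 t 0.06377333934599948 n 0.5720493581928096 z 0.27420596419862125
wrist green 573 t 0.00010011917797892947 0.013605398808141858 mid 0.006852758993060394 n [0.5615 0.5688 0.5761] z 0.24082378203650967
wrist block 5085 t 0.04969614917320056 0.08055126748894922 n 0.5610896536167539 0.574958674244948 z 0.24608086633461232 0.28884733789644934 tcp t,n 0.06580637162727773 0.568199570841237
wrist hook 0.59 t 0.06684698292541821 n 0.5692159975074936 z 0.2415506400339247
wrist grip 0.77 t 0.0619368841236497 n 0.5683328541019567 z 0.2687013294978412
t 13.9 pos [ 0.5718 -0.0165  0.4288] F [ 0.44 -1.73  5.8 ] w 0.0131 gf 50.3
shift [151.7  -0.1  -0. ] turn [0.1  0.   0.05]
```

>>> move_arm:
  increments:
    - [5,0,0,0,0,0]
    - [17,0,0,0,0,0]
    - [34,0,0,0,0,0]
    - [52,0,0,0,0,0]
    - [70,0,0,0,0,0]
    - [85,0,0,0,0,0]
    - [96,0,0,0,0,0]
    - [100,0,0,0,0,0]

```text
t: 14.9
ee_pos: [0.586, 0.0827, 0.4288]
ee_rot: [2.373, 2.056, 0.001]
contact_force: [-0.7, -4.5, 7.1]
width: 0.0133
gripper_force: 50.4
```

Run:
```python
from look import *
for c,im in look(['scene','side','wrist']): pass
to(np.r_[D*.2182+N*.568,.4288],-8.27)
```

```text
scene green 139 t 0.0005517425581783859 0.029863312737065956 mid 0.015207527647622171 n [0.5625 0.5695 0.5745] z 0.24395101948955963
scene block 199 t 0.14714831337933465 0.17411637568940116 n 0.5592801419293406 0.5758719725327118 z 0.2489139142919837 0.3310366247356465 tcp t,n 0.1663752880041739 0.568012787813999
scene hook 0.69 t 0.16465939942030325 n 0.5659733734909816 z 0.23828078690977172
scene grip 0.92 t 0.16619404078778038 n 0.5615488606844785 z 0.2728839318224708
side green 32 t 0.003464280115791146 0.03147657838709653 mid 0.017470429251443837 n [0.5623 0.5653 0.5706] z 0.2417528628052737
side block 155 t 0.15947567318807587 0.18256874381249807 n 0.5602567007249566 0.5782143082613331 z 0.2468266092830541 0.2894602620611041 tcp t,n 0.16618167734251416 0.5679963080225114
side grip 0.61 t 0.16342045452954249 n 0.569800423564575 z 0.2710969503079042
wrist red 1237 t 0.2023268238288207 0.23216350870692215 mid 0.21724516626787144 n [0.5649 0.5692 0.5743] z 0.24109530870972262
wrist block 5073 t 0.1502854367726938 0.18083292245784224 n 0.56087459789884 0.5747164806155026 z 0.24621719838741996 0.28885927019921875 tcp t,n 0.16614140253441778 0.5680278963685426
wrist hook 0.97 t 0.16685969815048607 n 0.5719863434264231 z 0.24118328383996573
wrist grip 0.88 t 0.16064459513894605 n 0.5686087022403324 z 0.268597548839581
t 15.35 pos [0.586  0.0828 0.4288] F [ 0.19 -1.1   5.07] w 0.013 gf 50.3
shift [52.1  0.   0.1] turn [ 0.09 -0.06  0.04]
```

>>> move_arm:
  increments:
    - [3,0,0,0,0,0]
    - [10,0,0,0,0,0]
    - [20,0,0,0,0,0]
    - [30,0,0,0,0,0]
    - [39,0,0,0,0,0]
    - [46,0,0,0,0,0]
    - [50,0,0,0,0,0]
    - [51.5,0,0,0,0,0]

```text
t: 16.35
ee_pos: [0.5933, 0.1333, 0.4288]
ee_rot: [2.374, 2.056, 0.0]
contact_force: [-1.1, -5.8, 6.2]
width: 0.0136
gripper_force: 50.4
```

Run:
```python
from look import *
for c,im in look(['wrist']): pass
im=manip.get_image('side'); save(im,'s5.png',(120,120,360,340),2.5)
to(np.r_[D*.2182+N*.568,.4288],-8.27)
```

```text
wrist red 152 t 0.2278276013667484 0.23203865812473407 mid 0.22993312974574123 n [0.5642 0.5688 0.5735] z 0.24074682513989704
wrist block 5087 t 0.20087154922612765 0.2316768713386459 n 0.5608057254452522 0.5746671806914969 z 0.24629451443643482 0.28884336334163363 tcp t,n 0.21728752834761325 0.5679463569852208
wrist hook 0.77 t 0.21509515694475417 n 0.5692176296713911 z 0.23964139632578807
wrist grip 0.97 t 0.21315039715637524 n 0.5684401733822945 z 0.2686238614760139
t 16.55 pos [0.5933 0.1334 0.4288] F [-0.72 -3.21  5.78] w 0.0134 gf 50.4
shift [ 1.  0. -0.] turn [0.08 0.01 0.05]
```

View pics/s5.png

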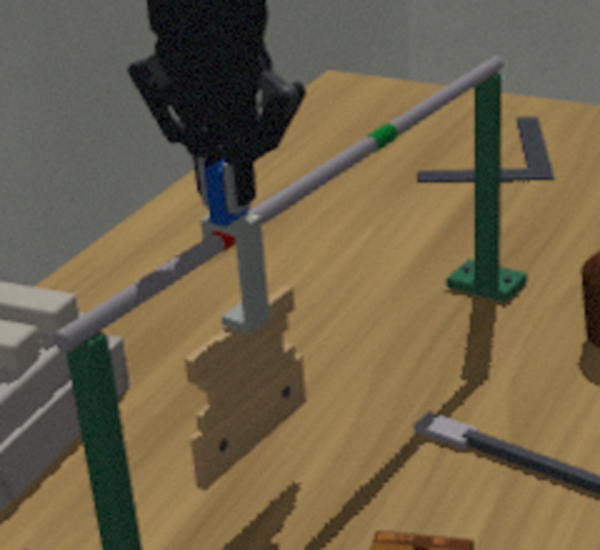

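It hangs on the rail with the red band at (225,238) under the hook. It needs about 1 mm more and less load, then I release.

>>> move_arm:
  increments:
    - [0.5,0,-0.3,0,0,0]
    - [1,0,-0.6,0,0,0]
    - [1,0,-0.6,0,0,0]
    - [1,0,-0.6,0,0,0]
  newtons: 20

```text
t: 17.05
ee_pos: [0.5933, 0.1344, 0.4288]
ee_rot: [2.375, 2.056, 0.001]
contact_force: [0.3, -1.9, 3.1]
width: 0.0134
gripper_force: 49.9
```

Run:
```python
from look import *
for c,im in look(['wrist']): pass
to(np.r_[D*.2182+N*.568,.4288],-8.27)
```

```text
wrist red 105 t 0.22777426542541895 0.23235815512725796 mid 0.23006621027633845 n [0.5616 0.5685 0.5732] z 0.24059804791399375
wrist block 5087 t 0.20232060765445267 0.23302764434519513 n 0.5604811271678763 0.5743601358860456 z 0.23956738676384157 0.2890335618100375 tcp t,n 0.21823938522671354 0.5677947998709225
wrist hook 0.69 t 0.2145525588625461 n 0.5718875470337348 z 0.24242038307723715
wrist grip 0.82 t 0.21363497466416925 n 0.5698428755329253 z 0.2679518762959928
t 17.2 pos [0.5933 0.1343 0.4288] F [ 1.31 -1.65  2.89] w 0.0132 gf 49.9
shift [-0.   0.2  0. ] turn [ 0.02 -0.02  0.04]
```

>>> move_arm:
  increments:
    - [0,0,0,0,0,0]
    - [0,0,0,0,0,0]
    - [0,0,0,0,0,0]
    - [0,0,0,0,0,0]
    - [0,0,0,0,0,0]
    - [0,0,0,0,0,0]
  claw: 0.5

```text
t: 17.95
ee_pos: [0.5932, 0.1343, 0.4288]
ee_rot: [-2.375, -2.056, 0.0]
contact_force: [-0.2, 0.4, -0.2]
width: 0.0429
gripper_force: 0.0
```

>>> move_arm:
  increments:
    - [0,0,-5,0,0,0]
    - [0,0,-15,0,0,0]
    - [0,0,-28,0,0,0]
    - [0,0,-42,0,0,0]
    - [0,0,-58,0,0,0]
    - [0,0,-75,0,0,0]
    - [0,0,-90,0,0,0]
    - [0,0,-100,0,0,0]

```text
t: 18.95
ee_pos: [0.5932, 0.1343, 0.5301]
ee_rot: [2.375, 2.056, 0.001]
contact_force: [0.7, 1.1, -0.6]
width: 0.0425
gripper_force: 0.0
```

>>> move_arm:
  increments:
    - [0,0,0,0,0,0]
    - [0,0,0,0,0,0]
    - [0,0,0,0,0,0]
    - [0,0,0,0,0,0]
    - [0,0,0,0,0,0]
    - [0,0,0,0,0,0]
    - [0,0,0,0,0,0]
    - [0,0,0,0,0,0]

```text
t: 19.95
ee_pos: [0.5932, 0.1343, 0.5288]
ee_rot: [2.375, 2.056, 0.0]
contact_force: [-0.7, 1.1, 0.4]
width: 0.0427
gripper_force: 0.0
```

Run:
```python
from look import *
for i in range(2):
    for c,im in look(['wrist','side']): pass
save(im,'s6.png')
to(np.r_[D*.2182+N*.568,.5288],-8.27)
```

```text
wrist block 1561 t 0.19248466163157893 0.2323877697476498 n 0.5601823042078599 0.5755468351661547 z 0.2337307502330903 0.28917822343905897 tcp t,n 0.21812537002499624 0.5677067645562629
wrist hook 0.6 t 0.21722598051850986 n 0.5693048079492495 z 0.2400286743270642
wrist grip 0.75 t 0.21729124825619556 n 0.5679661973908847 z 0.26777509366695446
side green 32 t 0.002986464119434661 0.032162909811853414 mid 0.017574686965644036 n [0.5623 0.5657 0.57  ] z 0.24185151182848033
side block 336 t 0.20519816242687444 0.2351386342854337 n 0.5588052174462521 0.5754217401318664 z 0.24680846271911128 0.2899942935909213 tcp t,n 0.21809574369388252 0.567701542758905
side hook 0.83 t 0.21697316775028003 n 0.5676425713230597 z 0.24133876660426495
side grip 0.62 t 0.21356998994626047 n 0.5681466793147296 z 0.2722601792024844
wrist block 1563 t 0.18997422241311057 0.23244651296826846 n 0.5600871180240599 0.5755356756528525 z 0.2334252647856802 0.2893564233654319 tcp t,n 0.21811225951300797 0.5677184373461038
wrist hook 0.9 t 0.21920347409853036 n 0.5662669775392738 z 0.2420758395573307
wrist grip 0.85 t 0.21862704722538295 n 0.5659285270074588 z 0.26907626852546573
side green 34 t 0.0033798234099933163 0.03137080939272762 mid 0.017375316401360467 n [0.5622 0.565  0.5702] z 0.24225098965806038
side block 332 t 0.20601919566764326 0.23500602727276862 n 0.5581624637253735 0.5746049318989375 z 0.24527709998801758 0.28994078796655975 tcp t,n 0.21809152331867127 0.567714275050881
side hook 0.71 t 0.2189249182703013 n 0.5663889890511113 z 0.23828115731188756
side grip 0.79 t 0.2134425255691112 n 0.5682032392230209 z 0.2714917047464089
t 20.55 pos [0.5932 0.1343 0.5288] F [-0.22 -1.31 -0.12] w 0.0428 gf 0.0
shift [ 0.1  0.3 -0. ] turn [-0.    0.    0.04]
```

View pics/s6.png

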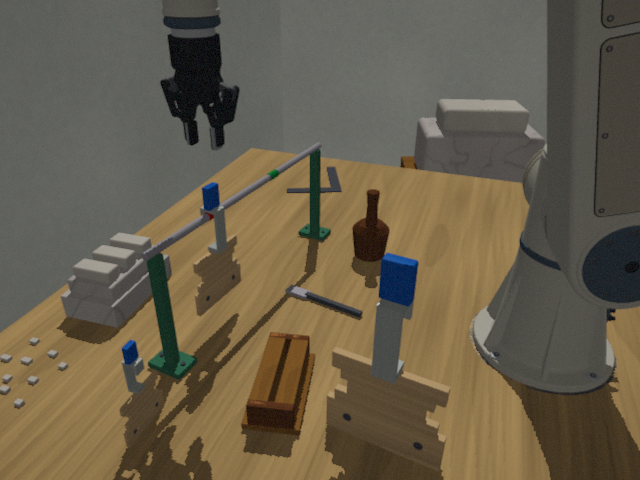

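The template (212,240) hangs upright on the rail, centred on the red band at (210,215), and the readings don't change between looks. The gripper is clear, and the mallet and chisel are where they were. Handing in.

```bash
python3 -c "
from bench import manip
print(manip.finish_job())"
```

```text
the job is handed in; nothing more can be done
None
```

The template now hangs freely, upright and still, with its hook centred on the red band to within about 2 mm by the camera measurements; the mallet and chisel were not disturbed, and the job was handed in at about 20.6 s.

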